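# Hang the loaded cuvette basket in the ultrasonic bath

## Task

Get the cuvette wash ready: set the yellow-topped cuvette segment upright in the small steel basket, then hang the loaded basket inside the empty ultrasonic bath by hooking its bent blue lip over the long rim at the back (the one opposite the blue control panel). Set things down rather than dropping them, keep the segment standing in the basket, let go, and leave the bottle, tube rack and dish where they are.

Things in the scene. Friction and masses are not known exactly. Their poses are not given: they have to be found in the camera images.
- bath: Fixed empty ultrasonic bath, open on top: white housing 163 (x) x 266 (y) x 180 high, steel tank inside 137 x 240, 98 deep. Rims flat, 13 wide, top 180 above the bench. Origin: centre of the underside; z up; x points from the blue control panel (front) to the back. Back rim: x from 68.5 to 81.5, along y; the wall's outer face is plain. (mm)
- basket: Loose perforated steel basket, 0.22 kg, open on top: 80 (x) x 64 (y) x 38 high, walls 2, floor 3 thick. Origin: centre of underside, z up. From its +x wall a 50 wide tongue (outer face x=40) rises and bends outward into a blue-coated lip (see basket_lip, lip_edge). Grip from above across the plain side walls, 64 apart along y; balanced at x=3. Hung it leans up to 5 deg, underside 122 above the bench. (mm)
- basket_lip (a point): Middle of the underside of the basket's bent lip, at (49, 0, 58) mm in the basket's frame; lip 2.5 mm thick. It comes to lie on the rim's top. The slot under the lip is 18 mm wide (x 40 to 58 mm) and flares to 22 mm at its mouth, 45 mm above the basket's underside.
- lip_edge (a point): Lower edge of the downturned outer end of the basket's lip, at (63, 0, 45) mm in the basket's frame. It comes to lie outside the bath, behind the back rim.
- segment: Loose cuvette segment, 60 g, standing upright: two rows of five clear cuvettes, 22 (x) x 46 (y), under a yellow plate 24 x 48 (top at 33), with an upright yellow lifting tab in its middle, 9 thick (x), 26 long (y), from 33 to 62 above the underside. Origin: centre of its underside, z up. (mm)
- detergent: Bystander: closed white detergent bottle with blue cap, 60 mm diameter, 150 mm high, standing. Origin: centre of its underside.
- tube_rack: Bystander: blue rack (50 x 120 mm) with four capped sample tubes, 98 mm high. Origin: centre of its underside.
- dish: Bystander: closed flat culture dish, 94 mm diameter, 17 mm high. Origin: centre of its underside.
Mind the look-alikes: they are no part of the job. Leave any pink or red look-alike of the segment alone.

How it is judged (in metres and radians):
On the way, in this order (a step that is already met when the one before it is completed fails the run):
1. the cuvette segment stands upright in the basket and is let go (x of segment in the frame of basket between -0.04 and 0.04 m and y of segment in the frame of basket between -0.032 and 0.032 m and z of segment in the frame of basket between -0.003 and 0.02 m and angle between segment's own z axis and vertical below 0.35 rad and contact force between the fingers and segment below 0.05 N), for 0.2 s.
2. the basket hangs by its lip on the bath's back rim with the segment standing in it (x of segment in the frame of basket between -0.04 and 0.04 m and y of segment in the frame of basket between -0.032 and 0.032 m and z of segment in the frame of basket between -0.003 and 0.02 m and angle between segment's own z axis and vertical below 0.35 rad and x of basket_lip in the frame of bath between 0.068 and 0.082 m and y of basket_lip in the frame of bath between -0.09 and 0.09 m and z of basket_lip in the frame of bath between 0.176 and 0.185 m and x of lip_edge in the frame of bath above 0.0815 m and z of lip_edge in the frame of bath below 0.174 m and angle between basket's own z axis and vertical below 0.15 rad and angle between the x axis of basket and the x axis of bath, either way round below 0.15 rad and contact force between basket and bath above 0.8 N), for 0.2 s.
At the end, for the whole second after the job is handed in: Basket hangs in the bath: lip on the back rim's top within 5 mm and 90 mm of its middle, downturned end outside the back wall, 6 mm or more below the top; basket within 0.15 rad of level and square, borne by the bath. Segment in it, within 0.35 rad of upright. Both at rest, let go (all of step 2 and linear speed of each of basket, segment below 0.02 m/s and contact force between the fingers and basket below 0.05 N and contact force between the fingers and segment below 0.05 N); the robot touches nothing.
It fails at once if the detergent bottle is shifted by more than 25 mm or tipped (distance of detergent from where it was at the start of the episode above 0.025 m or angle between detergent's own z axis and vertical above 0.3 rad).
It fails at once if the tube rack is shifted by more than 25 mm or tipped (distance of tube_rack from where it was at the start of the episode above 0.025 m or angle between tube_rack's own z axis and vertical above 0.3 rad).
It fails at once if the culture dish is shifted by more than 25 mm or tipped (distance of dish from where it was at the start of the episode above 0.025 m or angle between dish's own z axis and vertical above 0.3 rad).
It fails at once if the basket is dropped (falls free by more than about 10 mm) (contact force between basket and the fingers below 0.01 N and contact force between basket and bath below 0.01 N and linear speed of basket above 0.45 m/s).
It fails at once if the segment is dropped (falls free by more than about 10 mm) (contact force between segment and anything else below 0.005 N and linear speed of segment above 0.45 m/s).
It also fails if it takes over 64 s, if anything falls off the work surface, if the arm or the gripper's body presses on something with over 40 N, if the wrist force passes 120 N, or if a joint passes its speed limit or range.

## Robot

A 6-joint arm with a two-finger parallel gripper is mounted at the origin on the work surface. World frame = base frame: x ahead of the robot, y to its left, z up, the work surface at z = 0. Lengths are in mm, angles in rad, forces in N, time in s.
With the tool pointing down it reaches from about 275 to 850 mm from the base axis. Payload 5.2 kg.
Tool frame: the origin (TCP) lies at the very end of the fingers, on their centre line; the grasp point (between the pads) lies bot.grip_depth behind it (bot.grip_depth is the distance from the TCP to the grasp point, in mm); z points along the fingers, y is the direction in which the jaws open and shut (so a half turn about z gives the same grasp; the last joint's range is limited). The gripper opens to 85 mm and grips with 20 to 120 N. Pads are 22 mm wide; open, the fingers measure 114 mm over their backs; the gripper's body (76 mm by 85 mm) begins 54 mm behind the grasp point. The pads swing forward as they close: fully open they stand 13 mm farther back than shut.
Start: joints at [-1.318, 0.259, 1.535, -0, 1.348, -0.203], TCP at [242.12, -493.845, 231.31] pointing down, gripper open.
Joint ranges: [-3.14, 3.14], [-0.91, 2.08], [0.19, 2.58], [-1.22, 4.36], [0.22, 2.71], [-3.12, 3.12]. Speed limits (rad/s): [2.57, 2.57, 3.14, 3.14, 3.14, 3.14].

## Interface

Orientations are given as a unit quaternion [w, x, y, z].
In Python, from workcell import bot gives the robot as it stands. The module is installed in compiled form; this text tells all that it offers.
- The arm moves only by the shell command python3 -m creep 'ROWS' [FORCE]. ROWS is JSON, a list of rows, each a list of 3 entries, a list of its own where there are three numbers: the finger opening in mm, from 0 to 85.4, then the shift along the tool's x, y, z in mm, then the turn, a rotation vector about the tool's x, y, z in rad. A call has 1 to 12 rows; each row is the pose to reach, as a shift and turn from the pose commanded when the call began, along the tool's axes at that moment; what a row does not reach only later rows make up. A row lasts 1/10 s, in which the tool goes at most 50 mm and 8.59 degrees, less where a joint would pass 70% of its speed; a pose out of reach is approached as far as the arm can. A call with a gripper value outside its range is refused whole. The fingers move at their own pace and stop on an object; FORCE is the grip in N (left out, the last holds). Time passes only in rows, so rows that repeat a pose let the fingers close. It gives the time, the measured TCP pose, the force and the opening at its end, in the units of the state.
- bot.read_state(): the state, without advancing time (a new reading comes with each control period).
- bot.read_camera(name): name is "side" or "top"; returns the picture (420x560x3 uint8, blue, green, red); there is no depth.
- bot.camera_params(name): a dict with "K" (3x3 intrinsics, pixels), "R" (3x3) and "t" (3): a world point X has camera coordinates R X + t. Camera axes: x right, y down, z forward; pixel columns grow to the right and rows downward; lengths in mm; the calibration is good to about 2 mm. A picture is of the moment at which its call begins. camera_params takes no time and is no camera call.
- bot.job_done(): hands the job in, once; it reports no verdict.
The state is a dict: "time_s": time; "qpos": joint angles; "joint_vel": joint speeds; "joint_torque": joint torques, N m; "ee_pos": TCP position; "orientation": TCP orientation; "contact_force": force on the tool from outside, world axes, zero at the start; "torque": the same for the moment, N m; "opening": finger opening in mm.
Only numpy, scipy, OpenCV 4.12 (cv2) and the standard library are available. Lean on these libraries where they do the work, as an engineer would, in place of code of your own. Each camera call takes 0.05 s, during which the arm holds its last target.

## Working session

There is one attempt and no reset: what is moved stays moved. The work goes in short steps, Python scripts to look and compute and a shell command to move; the robot and the scene stay as the last step left them, time stands still between calls to the robot, and variables do not carry over. Pictures are saved under pics/ and viewed, and the job is handed in when it is done.

```bash
mkdir -p pics
python3 - <<'E'
from workcell import bot
import cv2
s=bot.read_state();print({k:s[k] for k in('time_s','ee_pos','orientation','opening','contact_force')},bot.grip_depth)
for n in('side','top'):
    cv2.imwrite(f'pics/{n}0.png',bot.read_camera(n));p=bot.camera_params(n);print(n,p)
E
```

```text
{'time_s': 0.0, 'ee_pos': array([ 241.98661073, -493.32441777,  230.47456833]), 'orientation': array([-9.19924986e-04,  9.74144746e-01,  2.25922923e-01, -1.57937061e-05]), 'opening': 85.46152932233255, 'contact_force': array([-0.57111293, -0.03789348,  0.76488213])} 18.700000000000003
side {'K': array([[459.68624538,   0.        , 287.1128352 ],
       [  0.        , 459.68624538, 207.2646473 ],
       [  0.        ,   0.        ,   1.        ]]), 'R': array([[-0.99583548, -0.08904339, -0.01956975],
       [-0.0406859 ,  0.62614758, -0.77864232],
       [ 0.08158651, -0.77460344, -0.62716278]]), 't': array([547.74581079, 149.41129108, 795.75107671])}
top {'K': array([[459.61807339,   0.        , 278.22404302],
       [  0.        , 459.61807339, 212.22426559],
       [  0.        ,   0.        ,   1.        ]]), 'R': array([[-0.01706254, -0.999533  ,  0.02535039],
       [-0.99458601,  0.01436785, -0.10291854],
       [ 0.10250625, -0.02696919, -0.9943667 ]]), 't': array([-103.75156262,  571.68020762,  844.76216603])}
```

View pics/side0.png

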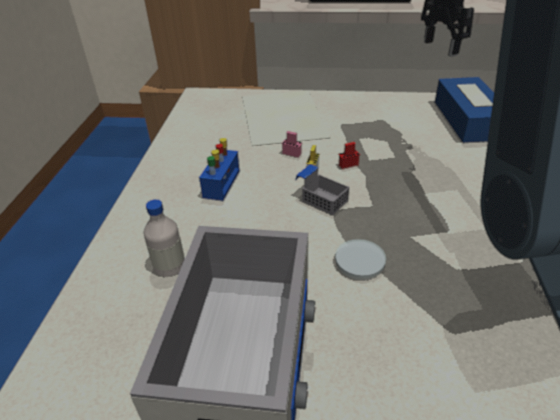

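View pics/top0.png

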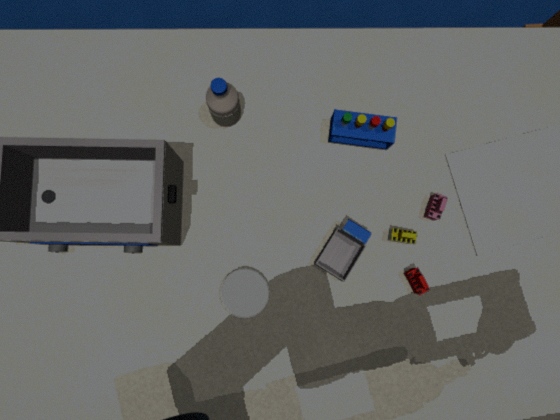

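The yellow segment is at side (313,156) and top (404,235). Things it could be mistaken for are the pink one at side (292,145) / top (436,206), the red one at side (348,155) / top (417,281), and the yellow tube caps in the rack at top (362,121) and (390,124). I choose the yellow one on the bench. The basket is at top (343,248) with its blue lip at (355,232), and the bath is at top left with its panel facing the robot. Next is a close crop to check the choice.

Run:
```python
import cv2,numpy as np
a=cv2.imread('pics/top0.png')[190:300,300:460];b=cv2.imread('pics/side0.png')[125:225,270:390]
a=cv2.resize(a,None,fx=5,fy=5,interpolation=cv2.INTER_CUBIC);b=cv2.resize(b,None,fx=5,fy=5,interpolation=cv2.INTER_CUBIC)
cv2.imwrite('pics/ctop.png',a);cv2.imwrite('pics/cside.png',b)
c=cv2.imread('pics/top0.png')[120:260,0:200];cv2.imwrite('pics/cbath.png',cv2.resize(c,None,fx=4,fy=4,interpolation=cv2.INTER_CUBIC))
```

```text
(no output)
```

View pics/ctop.png

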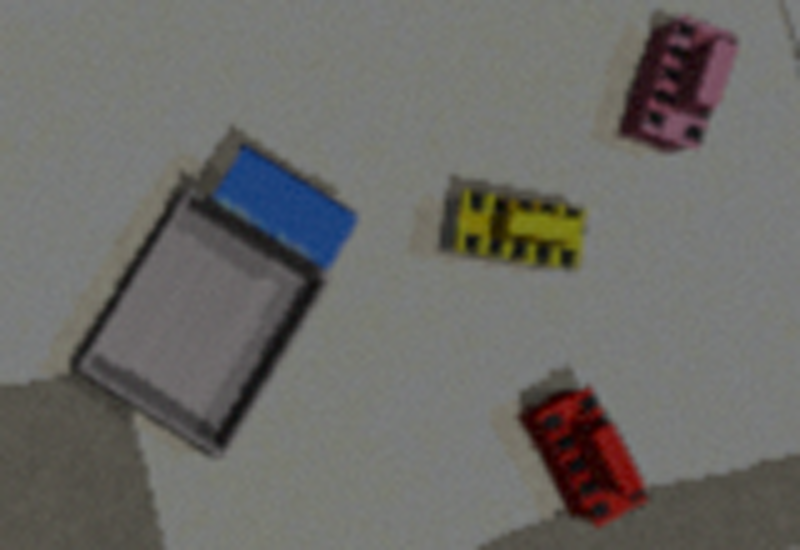

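View pics/cside.png

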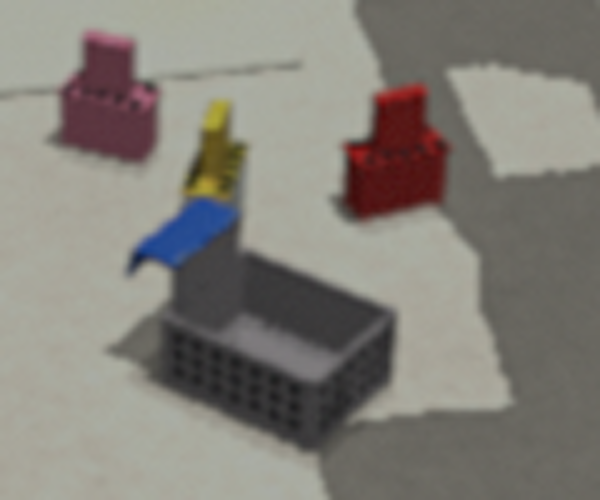

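View pics/cbath.png

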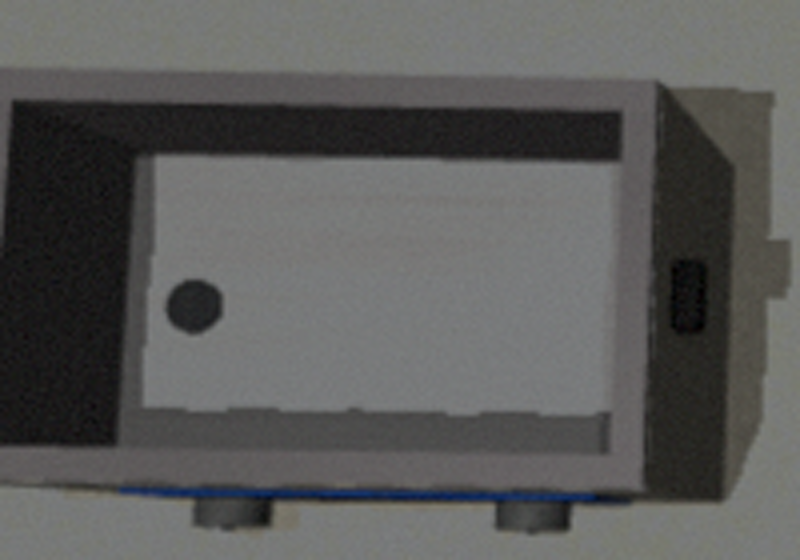

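The crops confirm it: the yellow segment stands upright at crop (515,225), with its long axis roughly along the image columns. The basket is empty and its lip points up and to the right. Now I'll measure.

```bash
cat > h.py <<'E'
import numpy as np,cv2
from workcell import bot
P={n:bot.camera_params(n) for n in('side','top')}
def ray(n,uv,z):
    p=P[n];uv=np.atleast_2d(np.array(uv,float))
    d=(np.linalg.inv(p['K'])@np.c_[uv,np.ones(len(uv))].T).T@p['R']
    C=-p['R'].T@p['t'];return C+d*((z-C[2])/d[:,2])[:,None]
def proj(n,X):
    p=P[n];c=np.atleast_2d(X)@p['R'].T+p['t'];q=c@p['K'].T;return q[:,:2]/q[:,2:]
def fit(poly):
    pass
E
python3 - <<'E'
from h import *
np.set_printoptions(precision=1,suppress=True)
t=cv2.imread('pics/top0.png');s=cv2.imread('pics/side0.png')
for n in P: print(n,-P[n]['R'].T@P[n]['t'])
def m(im,lo,hi,roi):
    h=cv2.cvtColor(im,cv2.COLOR_BGR2HSV);k=cv2.inRange(h,lo,hi);z=np.zeros_like(k);x0,y0,x1,y1=roi;z[y0:y1,x0:x1]=k[y0:y1,x0:x1];return z
y=m(t,(20,120,60),(38,255,255),(385,220,425,250))
pts=cv2.findNonZero(y)[:,0,:]
for z in(33,62):
    r=cv2.minAreaRect(ray('top',pts,z)[:,:2].astype(np.float32));print('seg',z,r, cv2.boxPoints(r).ravel())
# tab top: bright yellow
v=t.max(2);print(np.unique(v[y>0],return_counts=True))
b=m(t,(100,120,60),(125,255,255),(335,210,375,250));pts=cv2.findNonZero(b)[:,0,:]
r=cv2.minAreaRect(ray('top',pts,60.5)[:,:2].astype(np.float32));print('lip',r,cv2.boxPoints(r).ravel())
c=lambda x,y:((x+.5)/5-.5+300,(y+.5)/5-.5+190)
k=ray('top',[c(185,180),c(324,272),c(218,454),c(74,366)],38)[:,:2];print('bask',k,k.mean(0),np.linalg.norm(np.roll(k,-1,0)-k,axis=1))
e=lambda x,y:((x+.5)/4-.5,(y+.5)/4-.5+120)
print('bath',ray('top',[e(0,67),e(655,81),e(643,489),e(622,112),e(611,452),e(12,101)],180))
cv2.imwrite('pics/sb.png',cv2.resize(s[215:420,130:330],None,fx=2.9,fy=2.9,interpolation=cv2.INTER_CUBIC))
E
```

```text
side [486.6 571.6 626.1]
top [480.2 -89.1 901.5]
seg 33 ((521.6265869140625, -350.0766906738281), (47.8611946105957, 23.264305114746094), 80.36747741699219) [ 506.2 -371.7  529.1 -375.6  537.1 -328.4  514.2 -324.5]
seg 62 ((520.2440185546875, -341.36328125), (46.26300811767578, 22.487478256225586), 80.3675765991211) [ 505.3 -362.3  527.5 -366.1  535.2 -320.4  513.  -316.7]
(array([ 61,  62,  63,  64,  65,  66,  67,  68,  69,  70,  71,  72,  73,
        74,  75,  76,  78,  79,  80,  81,  82,  83,  84,  85,  86,  87,
        88,  89,  91,  93,  94,  96,  97,  98,  99, 100, 101, 102, 103,
       104, 105, 106, 107, 108, 109, 110, 111, 112, 113, 114, 115, 116,
       117, 118, 119, 120, 121, 122, 123, 124, 125, 126], dtype=uint8), array([ 2,  4,  2,  2,  3,  1,  3,  1,  2,  2,  1,  1,  3,  1,  2,  4,  5,
        5,  4,  3,  4,  1,  3,  2,  2,  2,  1,  2,  2,  4,  3,  3,  3,  3,
        2,  5,  6,  4,  4,  2,  7,  7,  4,  4,  6,  1,  1,  2,  4,  2,  2,
        1,  3,  9,  3,  5, 11, 11,  6,  2,  9,  1]))
lip ((530.0748291015625, -255.3238525390625), (49.415714263916016, 23.65895652770996), 56.861915588378906) [ 506.7 -269.5  526.5 -282.5  553.5 -241.1  533.7 -228.2]
bask [[ 542.2 -222.5]
 [ 506.7 -274. ]
 [ 439.5 -231.7]
 [ 473.1 -178.7]] [ 490.4 -226.7] [62.6 79.4 62.8 81.8]
bath [[681.5 329.9 180. ]
 [673.2  72.5 180. ]
 [510.8  75.7 180. ]
 [660.7  85.4 180. ]
 [525.4  88.3 180. ]
 [667.7 324.6 180. ]]
```

View pics/sb.png

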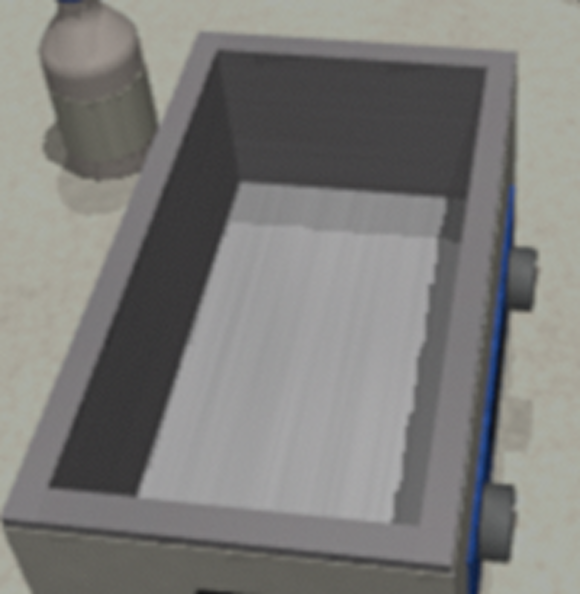

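```bash
cat >> h.py <<'E'
from scipy.spatial.transform import Rotation as Ro
def go(xyz,jaw,flip=False):
    """shift/turn in tool axes from measured pose to TCP xyz, tool down, jaw(tool y) at angle jaw deg"""
    s=bot.read_state();q=s['orientation'];R=Ro.from_quat([q[1],q[2],q[3],q[0]])
    j=np.radians(jaw);y=np.array([np.cos(j),np.sin(j),0]);z=np.array([0,0,-1.]);x=np.cross(y,z)
    T=Ro.from_matrix(np.c_[x,y,z])
    print('t',round(s['time_s'],2),'pos',s['ee_pos'].round(1),'open',round(s['opening'],1),'F',s['contact_force'].round(2))
    print('shift',R.inv().apply(np.array(xyz)-s['ee_pos']).round(1),'turn',(R.inv()*T).as_rotvec().round(4))
E
python3 - <<'E'
from h import *
np.set_printoptions(precision=1,suppress=True)
go((521.6,-350.1,110),-9.6)
f=lambda x,y:((x+.5)/2.9-.5+130,(y+.5)/2.9-.5+215)
print('bath side',ray('side',[f(200,33),f(516,52),f(5,520),f(450,570),f(219,52),f(487,68),f(50,487),f(420,525)],180)[:,:2])
g=lambda x,y:((x+.5)/5-.5+270,(y+.5)/5-.5+125)
print('seg tab top',ray('side',[g(218,103)],62), 'basket corners',ray('side',[g(163,320),g(312,382),g(397,312),g(248,250)],38)[:,:2])
print('lip ends',ray('side',[g(195,200),g(240,207),g(175,265)],60)[:,:2])
E
```

```text
t 0.1 pos [ 242.  -493.4  230.6] open 85.4 F [ 0.1  0.6 -0.1]
shift [314.1  -5.4 120.7] turn [-0.  -0.  -0.9]
bath side [[671.5  73.3]
 [509.9  76.9]
 [678.2 338.2]
 [518.  343.9]
 [658.5  86.9]
 [523.5  89.6]
 [666.3 324.5]
 [530.1 328.5]]
seg tab top [[ 519.6 -360.3   62. ]] basket corners [[ 536.5 -220.5]
 [ 472.3 -181.4]
 [ 436.6 -232.5]
 [ 502.  -275.2]]
lip ends [[ 526.2 -280.8]
 [ 506.1 -276.4]
 [ 532.  -230.4]]
```

```bash
python3 -m creep '[[40,[45,-1,0],[0,0,-0.14]],[40,[90,-2,0],[0,0,-0.28]],[40,[135,-2,10],[0,0,-0.42]],[40,[180,-3,30],[0,0,-0.56]],[40,[225,-4,50],[0,0,-0.70]],[40,[270,-5,80],[0,0,-0.84]],[40,[314,-5.4,110],[0,0,-0.948]],[40,[314,-5.4,120.7],[0,0,-0.948]],[40,[314,-5.4,120.7],[0,0,-0.948]],[40,[314,-5.4,120.7],[0,0,-0.948]],[40,[314,-5.4,120.7],[0,0,-0.948]]]' 20
python3 - <<'E'
from h import *
go((521.6,-350.1,37),-9.6)
for n,r in(('side',(240,90,400,210)),('top',(330,150,490,300))):
    i=bot.read_camera(n);a,b,c,d=r;cv2.imwrite(f'pics/{n}1.png',cv2.resize(i[b:d,a:c],None,fx=4,fy=4,interpolation=cv2.INTER_CUBIC))
E
```

```text
time_s: 1.2
ee_pos: [521.2, -352.4, 112.1]
orientation: [0.001, 0.764, 0.645, -0.0]
contact_force: [-0.2, -1.3, -0.8]
opening: 39.8
t 1.2 pos [ 521.2 -352.4  112.1] open 39.8 F [-0.22 -1.26 -0.85]
shift [ 2.4 -0.1 75.1] turn [ 0.0015  0.0015 -0.0016]
```

View pics/side1.png

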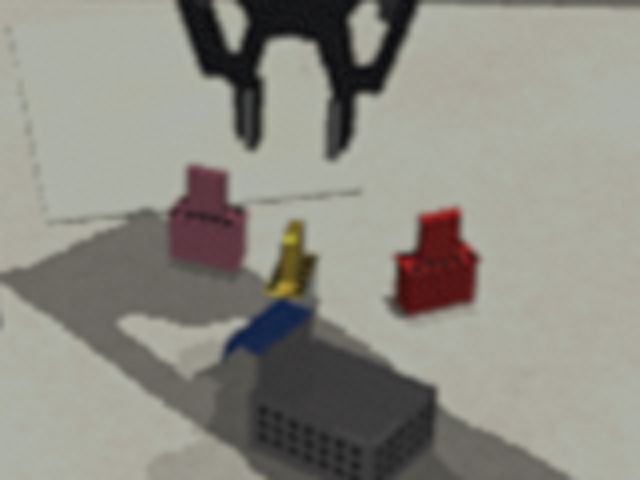

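View pics/top1.png

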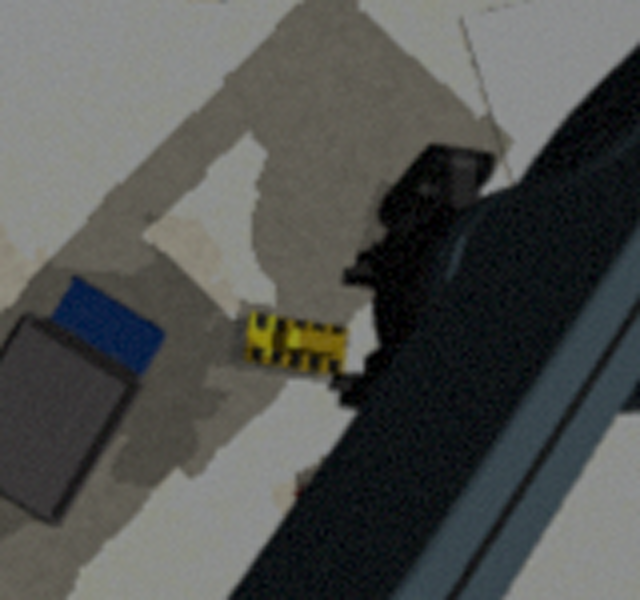

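The open fingers (side crop (248,145) and (338,155)) straddle the yellow tab (293,250). Descending to grasp it.

```bash
python3 -m creep '[[40,[1,0,20],[0,0,0]],[40,[2,0,45],[0,0,0]],[40,[2,0,65],[0,0,0]],[40,[2,0,74],[0,0,0]],[40,[2,0,74],[0,0,0]],[40,[2,0,74],[0,0,0]],[40,[2,0,74],[0,0,0]]]' 20; python3 -c "
from h import *
go((521.6,-350.1,37),-9.6)"
```

```text
time_s: 2.0
ee_pos: [522.7, -349.7, 38.1]
orientation: [0.001, 0.764, 0.646, 0.0]
contact_force: [-0.4, -0.2, 0.2]
opening: 40.2
t 2.0 pos [ 522.7 -349.7   38.1] open 40.2 F [-0.4  -0.15  0.19]
shift [-0.6 -1.   1.1] turn [0.0022 0.0015 0.0002]
```

```bash
python3 -m creep '[[4,[0,0,0],[0,0,0]],[4,[0,0,0],[0,0,0]],[4,[0,0,0],[0,0,0]],[4,[0,0,0],[0,0,0]],[4,[0,0,0],[0,0,0]],[4,[0,0,0],[0,0,0]],[4,[0,0,0],[0,0,0]],[4,[0,0,0],[0,0,0]]]' 25; python3 -m creep '[[4,[0,0,-10],[0,0,0]],[4,[0,0,-30],[0,0,0]],[4,[0,0,-60],[0,0,0]],[4,[0,0,-90],[0,0,0]],[4,[0,0,-90],[0,0,0]],[4,[0,0,-90],[0,0,0]],[4,[0,0,-90],[0,0,0]]]'
python3 - <<'E'
from h import *
go((488.6,-227,128),57.5)
for n,r in(('side',(240,60,400,210)),('top',(310,150,470,300))):
    i=bot.read_camera(n);a,b,c,d=r;cv2.imwrite(f'pics/{n}2.png',cv2.resize(i[b:d,a:c],None,fx=4,fy=4,interpolation=cv2.INTER_CUBIC))
E
```

```text
time_s: 2.8
ee_pos: [522.3, -349.0, 37.2]
orientation: [0.0, 0.764, 0.646, 0.0]
contact_force: [-1.1, 1.5, 5.5]
opening: 8.4
time_s: 3.5
ee_pos: [521.3, -348.1, 125.4]
orientation: [-0.001, 0.764, 0.646, -0.0]
contact_force: [0.5, -0.4, -1.1]
opening: 8.5
t 3.5 pos [ 521.3 -348.1  125.4] open 8.5 F [ 0.46 -0.41 -1.08]
shift [114.  -52.4  -2.3] turn [-1.0000e-03 -2.4000e-03 -1.1705e+00]
```

View pics/side2.png

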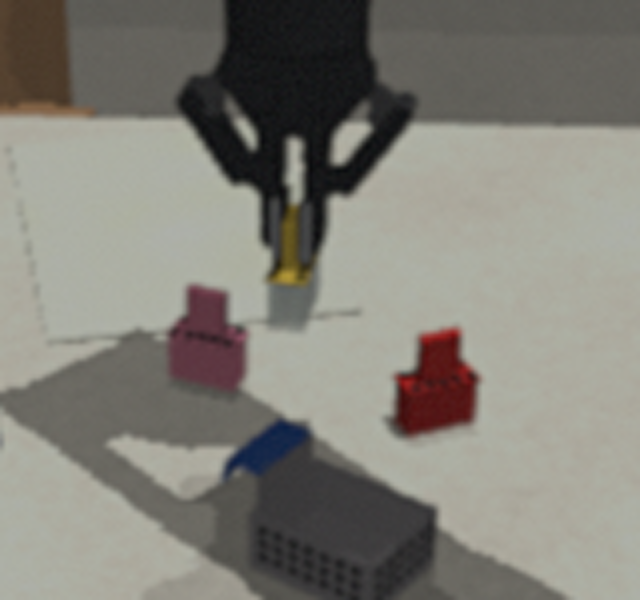

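The segment is held upright (side crop (290,300)). Moving over the basket.

```bash
python3 -m creep '[[4,[12,-6,-2],[0,0,-0.13]],[4,[24,-11,-2],[0,0,-0.26]],[4,[36,-16,-2],[0,0,-0.39]],[4,[48,-22,-2],[0,0,-0.52]],[4,[60,-28,-2],[0,0,-0.65]],[4,[75,-34,-2],[0,0,-0.78]],[4,[90,-41,-2],[0,0,-0.91]],[4,[102,-47,-2],[0,0,-1.04]],[4,[114,-52.4,-2],[0,0,-1.17]],[4,[114,-52.4,-2],[0,0,-1.17]],[4,[114,-52.4,-2],[0,0,-1.17]],[4,[114,-52.4,-2],[0,0,-1.17]]]'
python3 - <<'E'
from h import *
go((488.6,-227,42),57.5)
for n,r in(('side',(240,80,400,230)),('top',(270,150,430,300))):
    i=bot.read_camera(n);a,b,c,d=r;cv2.imwrite(f'pics/{n}3.png',cv2.resize(i[b:d,a:c],None,fx=4,fy=4,interpolation=cv2.INTER_CUBIC))
E
```

```text
time_s: 4.8
ee_pos: [489.5, -228.3, 128.4]
orientation: [-0.0, 0.281, 0.96, -0.0]
contact_force: [-0.4, -0.3, -1.4]
opening: 8.4
t 4.8 pos [ 489.5 -228.3  128.4] open 8.4 F [-0.43 -0.33 -1.44]
shift [ 1.5  0.7 86.4] turn [-0.0002  0.     -0.0033]
```

View pics/side3.png

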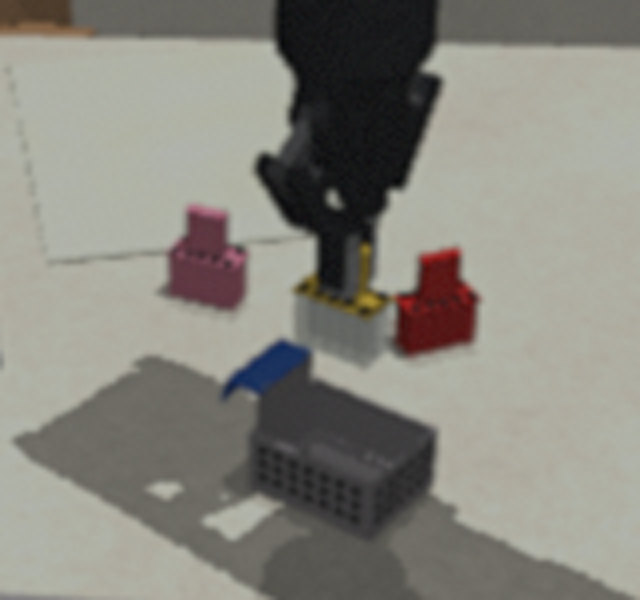

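View pics/top3.png

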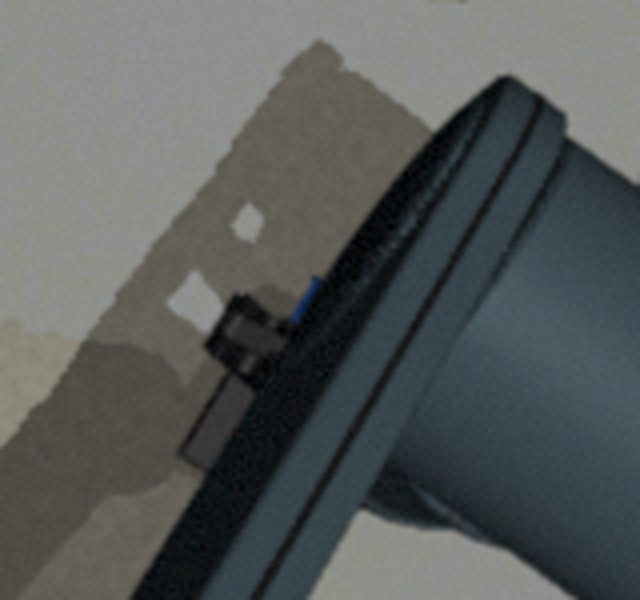

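```bash
python3 -m creep '[[4,[1,0.5,25],[0,0,0]],[4,[1.5,0.7,50],[0,0,0]],[4,[1.5,0.7,70],[0,0,0]],[4,[1.5,0.7,80],[0,0,0]],[4,[1.5,0.7,84],[0,0,0]],[4,[1.5,0.7,86],[0,0,0]],[4,[1.5,0.7,86],[0,0,0]],[4,[1.5,0.7,86],[0,0,0]],[4,[1.5,0.7,86],[0,0,0]],[4,[1.5,0.7,86],[0,0,0]]]'
python3 - <<'E'
from h import *
go((488.6,-227,40.2),57.5)
for n,r in(('side',(240,80,400,230)),):
    i=bot.read_camera(n);a,b,c,d=r;cv2.imwrite(f'pics/{n}4.png',cv2.resize(i[b:d,a:c],None,fx=4,fy=4,interpolation=cv2.INTER_CUBIC))
E
```

```text
time_s: 5.9
ee_pos: [488.7, -226.5, 43.2]
orientation: [0.0, 0.28, 0.96, -0.0]
contact_force: [-0.4, 0.2, -1.6]
opening: 8.7
t 5.9 pos [ 488.7 -226.5   43.2] open 8.7 F [-0.37  0.23 -1.6 ]
shift [-0.2 -0.5  3. ] turn [-0.0001  0.001  -0.0005]
```

View pics/side4.png

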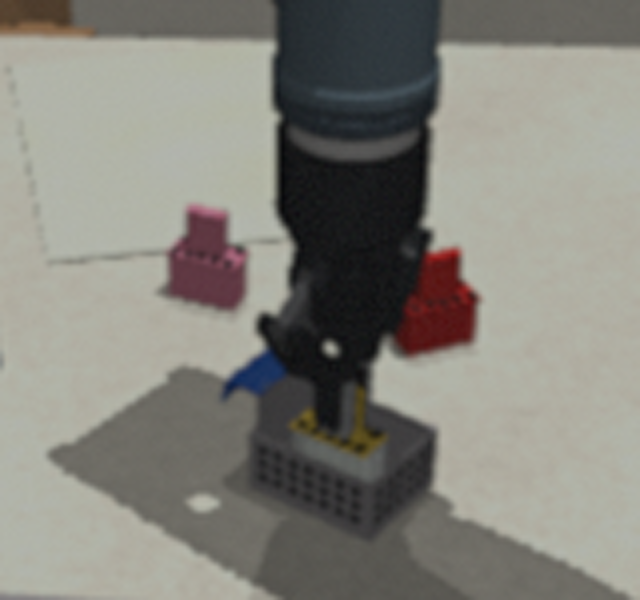

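The segment is inside the basket walls (side crop (338,440)), but the force reading shows no floor contact yet. Lowering slowly.

```bash
python3 -m creep '[[4,[0,0,1],[0,0,0]],[4,[0,0,2],[0,0,0]],[4,[0,0,3],[0,0,0]],[4,[0,0,3],[0,0,0]],[4,[0,0,3],[0,0,0]]]'; python3 -m creep '[[4,[0,0,0.5],[0,0,0]],[4,[0,0,0.5],[0,0,0]]]'
```

```text
time_s: 6.45
ee_pos: [488.4, -226.3, 40.1]
orientation: [0.0, 0.28, 0.96, -0.0]
contact_force: [-0.4, 0.4, 5.5]
opening: 8.4
time_s: 6.65
ee_pos: [488.4, -226.3, 40.1]
orientation: [0.0, 0.28, 0.96, -0.0]
contact_force: [-3.7, 2.6, 9.1]
opening: 8.2
```

Contact with the floor. Releasing and rising.

```bash
python3 -m creep '[[25,[0,0,-1],[0,0,0]],[25,[0,0,-1],[0,0,0]],[25,[0,0,-1],[0,0,0]],[25,[0,0,-1],[0,0,0]],[25,[0,0,-1],[0,0,0]],[25,[0,0,-15],[0,0,0]],[25,[0,0,-40],[0,0,0]],[25,[0,0,-70],[0,0,0]],[25,[0,0,-100],[0,0,0]],[40,[0,0,-130],[0,0,0]],[85,[0,0,-130],[0,0,0]],[85,[0,0,-130],[0,0,0]]]'; python3 -m creep '[[85,[-50,-80,-50],[0,0,0]],[85,[-100,-80,-100],[0,0,0]],[85,[-150,-80,-100],[0,0,0]],[85,[-150,-80,-100],[0,0,0]],[85,[-150,-80,-100],[0,0,0]]]'
python3 - <<'E'
from h import *
for n,r in(('side',(240,110,400,230)),('top',(270,180,430,300))):
    i=bot.read_camera(n);cv2.imwrite(f'pics/{n}5f.png',i);a,b,c,d=r;cv2.imwrite(f'pics/{n}5.png',cv2.resize(i[b:d,a:c],None,fx=5,fy=5,interpolation=cv2.INTER_CUBIC))
E
```

```text
time_s: 7.85
ee_pos: [488.7, -226.4, 169.6]
orientation: [0.001, 0.28, 0.96, -0.0]
contact_force: [0.5, 0.4, -0.7]
opening: 67.5
time_s: 8.35
ee_pos: [574.4, -378.7, 268.5]
orientation: [0.001, 0.281, 0.96, -0.001]
contact_force: [-0.1, -0.3, -0.2]
opening: 84.8
```

View pics/side5.png

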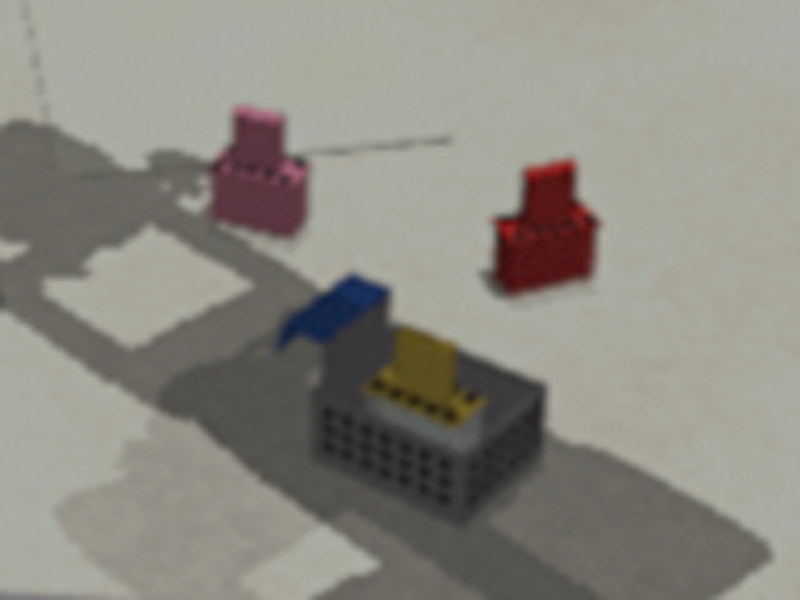

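View pics/top5.png

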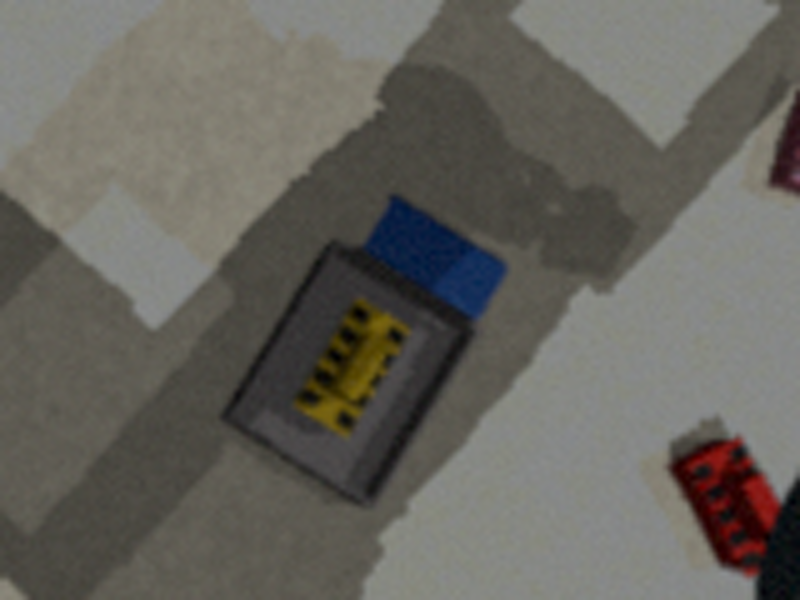

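Placed: the segment stands in the basket (top crop centre (354,366)) and is clear of the fingers. Measuring the basket for its grasp.

Run:
```python
from h import *
np.set_printoptions(precision=1,suppress=True)
c=lambda x,y:((x+.5)/5-.5+270,(y+.5)/5-.5+180)
k=ray('top',[c(333,242),c(473,325),c(372,507),c(223,415)],38)[:,:2];print(k,k.mean(0),np.linalg.norm(np.roll(k,-1,0)-k,axis=1))
d=(k[0]-k[3])+(k[1]-k[2]);print(np.degrees(np.arctan2(d[1],d[0])));ex=d/np.linalg.norm(d)
s=cv2.imread('pics/top5f.png');h=cv2.cvtColor(s,cv2.COLOR_BGR2HSV)
for nm,lo,hi,z in(('seg',(20,120,50),(38,255,255),36),('lip',(100,120,40),(125,255,255),60.5)):
    m=cv2.inRange(h,lo,hi);M=np.zeros_like(m);M[210:275,310:375]=m[210:275,310:375]
    r=cv2.minAreaRect(ray('top',cv2.findNonZero(M)[:,0],z)[:,:2].astype(np.float32));print(nm,r)
    v=np.array(r[0])-k.mean(0);print(' in basket',v@ex,v@[-ex[1],ex[0]])
g=lambda x,y:((x+.5)/5-.5+240,(y+.5)/5-.5+110)
k=ray('side',[g(313,402),g(466,462),g(547,385),g(392,327)],38)[:,:2];print(k,k.mean(0),np.linalg.norm(np.roll(k,-1,0)-k,axis=1))
```

```text
[[ 537.7 -221.6]
 [ 505.6 -273.6]
 [ 438.4 -233.2]
 [ 473.5 -178.3]] [ 488.8 -226.7] [61.1 78.4 65.2 77.4]
-32.478041363075
seg ((490.8824157714844, -227.29591369628906), (23.709054946899414, 49.03327560424805), 56.580467224121094)
 in basket 2.1192405797549703 0.5885155467197887
lip ((529.48583984375, -255.34190368652344), (48.16822052001953, 23.834745407104492), 56.86285400390625)
 in basket 49.74501808066978 -2.341880683973305
[[ 536.2 -215.5]
 [ 470.6 -178.1]
 [ 436.5 -234. ]
 [ 504.6 -273.5]] [ 487.  -225.3] [75.5 65.4 78.7 66. ]
```

```bash
python3 -c "
from h import *
go((491,-228.1,110),57.0)"
```

```text
t 8.45 pos [ 571.9 -375.1  266.5] open 85.0 F [-0.3   0.88 -0.93]
shift [146.8  80.2 157. ] turn [ 0.0006 -0.0031  0.0074]
```

```bash
python3 -m creep '[[85,[30,16,20],[0,0,0]],[85,[60,32,50],[0,0,0]],[85,[90,48,80],[0,0,0]],[85,[120,65,110],[0,0,0]],[85,[146.8,80.2,140],[0,0,0.007]],[85,[146.8,80.2,157],[0,0,0.007]],[85,[146.8,80.2,157],[0,0,0.007]],[85,[146.8,80.2,157],[0,0,0.007]],[85,[146.8,80.2,157],[0,0,0.007]]]'; python3 -c "
from h import *
go((491,-228.1,4.5),57.0)
for n,r in(('side',(240,80,400,230)),('top',(270,150,430,300))):
    i=bot.read_camera(n);a,b,c,d=r;cv2.imwrite(f'pics/{n}6.png',cv2.resize(i[b:d,a:c],None,fx=4,fy=4,interpolation=cv2.INTER_CUBIC))
"
```

```text
time_s: 9.35
ee_pos: [491.7, -228.4, 113.1]
orientation: [0.001, 0.284, 0.959, -0.0]
contact_force: [0.2, -0.7, -0.1]
opening: 84.9
t 9.35 pos [ 491.7 -228.4  113.1] open 84.9 F [ 0.19 -0.69 -0.05]
shift [ 1.000e+00 -1.000e-01  1.086e+02] turn [-0.0002  0.0018  0.001 ]
```

View pics/side6.png

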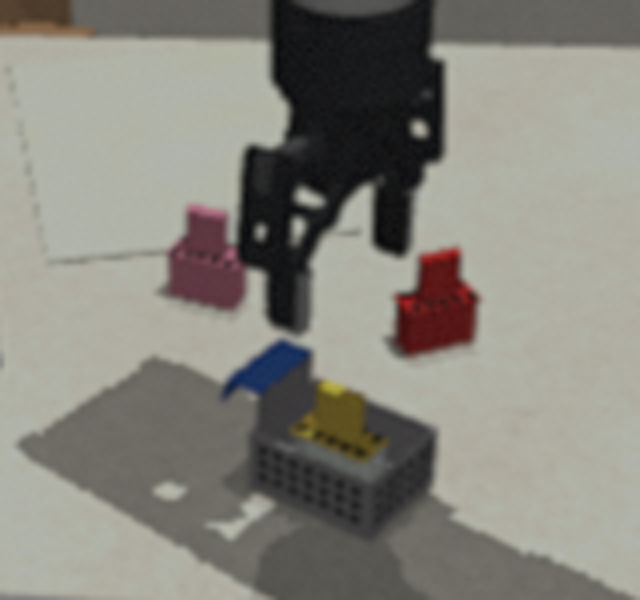

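```bash
python3 -m creep '[[85,[1,0,25],[0,0,0]],[85,[1,0,50],[0,0,0]],[85,[1,0,70],[0,0,0]],[85,[1,0,82],[0,0,0]],[85,[1,0,82],[0,0,0]],[85,[1,0,82],[0,0,0]]]'; python3 -c "
from h import *
go((491,-228.1,4.5),57.0)
for n,r in(('side',(240,80,400,230)),('top',(270,150,430,300))):
    i=bot.read_camera(n);a,b,c,d=r;cv2.imwrite(f'pics/{n}7.png',cv2.resize(i[b:d,a:c],None,fx=4,fy=4,interpolation=cv2.INTER_CUBIC))
"
```

```text
time_s: 10.05
ee_pos: [490.9, -227.8, 30.7]
orientation: [0.0, 0.284, 0.959, -0.0]
contact_force: [-0.3, -0.7, 0.8]
opening: 85.2
t 10.05 pos [ 490.9 -227.8   30.7] open 85.2 F [-0.3  -0.7   0.77]
shift [-0.2 -0.2 26.2] turn [-0.      0.0009  0.0009]
```

View pics/side7.png

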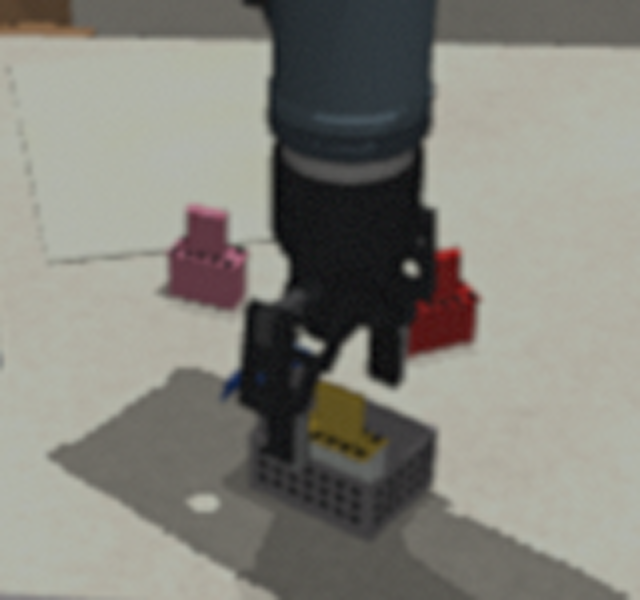

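View pics/top7.png

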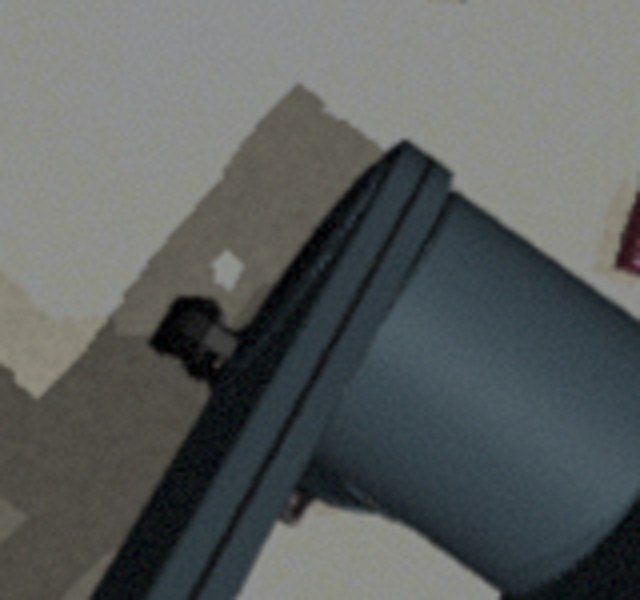

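The fingers straddle the basket (near finger at side crop (280,445), just outside the wall) with no contact force. Lowering and gripping.

```bash
python3 -m creep '[[85,[0,0,10],[0,0,0]],[85,[0,0,20],[0,0,0]],[85,[0,0,26],[0,0,0]],[85,[0,0,26],[0,0,0]],[85,[0,0,26],[0,0,0]]]'; python3 -m creep '[[75,[0,0,0],[0,0,0]],[72,[0,0,0],[0,0,0]],[68,[0,0,0],[0,0,0]],[66,[0,0,0],[0,0,0]],[64,[0,0,0],[0,0,0]],[62,[0,0,0],[0,0,0]],[60,[0,0,0],[0,0,0]],[60,[0,0,0],[0,0,0]],[60,[0,0,0],[0,0,0]],[60,[0,0,0],[0,0,0]]]' 40
```

```text
time_s: 10.65
ee_pos: [490.2, -227.1, 3.7]
orientation: [-0.0, 0.283, 0.959, 0.0]
contact_force: [0.6, -0.6, 0.2]
opening: 85.1
time_s: 11.65
ee_pos: [490.6, -227.8, 4.7]
orientation: [0.0, 0.283, 0.959, -0.0]
contact_force: [-2.0, -1.7, 5.0]
opening: 63.1
```

```bash
python3 -m creep '[[58,[0,0,-2],[0,0,0]],[58,[0,0,-5],[0,0,0]],[58,[0,0,-10],[0,0,0]],[58,[0,0,-15],[0,0,0]],[58,[0,0,-20],[0,0,0]],[58,[0,0,-20],[0,0,0]],[58,[0,0,-20],[0,0,0]]]'; python3 -c "
from h import *
go((491,-228.1,215),57.0)
for n,r in(('side',(240,80,400,230)),):
    i=bot.read_camera(n);a,b,c,d=r;cv2.imwrite(f'pics/{n}8.png',cv2.resize(i[b:d,a:c],None,fx=4,fy=4,interpolation=cv2.INTER_CUBIC))
"
```

```text
time_s: 12.35
ee_pos: [490.5, -227.4, 24.3]
orientation: [0.0, 0.283, 0.959, -0.0]
contact_force: [-0.1, 0.0, -2.6]
opening: 63.1
t 12.35 pos [ 490.5 -227.4   24.3] open 63.1 F [-0.06  0.   -2.63]
shift [  -0.9   -0.3 -190.7] turn [-0.      0.0005  0.0012]
```

View pics/side8.png

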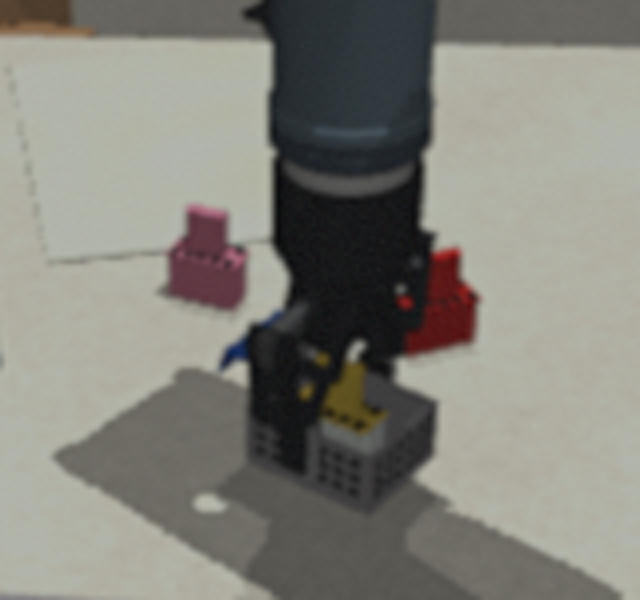

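Lifted level, and the 2.6 N load matches the basket plus segment. Raising it and swinging towards the bath.

```bash
python3 -m creep '[[58,[0,0,-15],[0,0,0]],[58,[0,0,-35],[0,0,0]],[58,[0,0,-60],[0,0,0]],[58,[0,0,-85],[0,0,0]],[58,[0,0,-110],[0,0,0]],[58,[0,0,-135],[0,0,0]],[58,[0,0,-160],[0,0,0]],[58,[0,0,-180],[0,0,0]],[58,[0,0,-195],[0,0,0]],[58,[0,0,-200],[0,0,0]],[58,[0,0,-200],[0,0,0]],[58,[0,0,-200],[0,0,0]]]' 50; python3 -c "
from h import *
go((623.5,207.2,223),88.4)
"
```

```text
time_s: 13.6
ee_pos: [489.8, -226.9, 223.0]
orientation: [-0.001, 0.283, 0.959, 0.0]
contact_force: [-0.2, 0.4, -2.6]
opening: 63.4
t 13.6 pos [ 489.8 -226.9  223. ] open 63.4 F [-0.17  0.42 -2.55]
shift [1.239e+02 4.370e+02 3.000e-01] turn [ 0.0006 -0.0018 -0.5469]
```

```bash
python3 -m creep '[[58,[2,8,0],[0,0,0]],[58,[7,25,0],[0,0,-0.03]],[58,[14,50,0],[0,0,-0.06]],[58,[21,75,0],[0,0,-0.1]],[58,[28,100,0],[0,0,-0.14]],[58,[36,126,0],[0,0,-0.18]],[58,[43,152,0],[0,0,-0.22]],[58,[50,178,0],[0,0,-0.26]],[58,[57,202,0],[0,0,-0.3]],[58,[62,220,0],[0,0,-0.32]],[58,[65,230,0],[0,0,-0.33]],[58,[66,234,0],[0,0,-0.34]]]'; python3 -c "
from h import *
go((623.5,207.2,223),88.4)
"
```

```text
time_s: 14.8
ee_pos: [561.9, 6.3, 223.4]
orientation: [-0.001, 0.116, 0.993, 0.0]
contact_force: [-1.1, -0.2, -3.0]
opening: 63.1
t 14.8 pos [561.9   6.3 223.4] open 63.1 F [-1.07 -0.25 -2.98]
shift [-13.5 209.7   0.3] turn [ 2.00e-04 -1.50e-03 -2.05e-01]
```

```bash
python3 -m creep '[[58,[-1,12,0],[0,0,0]],[58,[-2,36,0],[0,0,-0.03]],[58,[-4,60,0],[0,0,-0.06]],[58,[-5,85,0],[0,0,-0.1]],[58,[-7,110,0],[0,0,-0.13]],[58,[-9,135,0],[0,0,-0.16]],[58,[-10,160,0],[0,0,-0.19]],[58,[-12,185,0],[0,0,-0.205]],[58,[-13,200,0],[0,0,-0.205]],[58,[-13.5,208,0],[0,0,-0.205]],[58,[-13.5,209.7,0],[0,0,-0.205]],[58,[-13.5,209.7,0],[0,0,-0.205]]]'; python3 -c "
from h import *
go((623.5,207.2,200),88.4)
for n,r in(('side',(100,140,350,360)),('top',(0,50,250,280))):
    i=bot.read_camera(n);cv2.imwrite(f'pics/{n}9f.png',i);a,b,c,d=r;cv2.imwrite(f'pics/{n}9.png',cv2.resize(i[b:d,a:c],None,fx=2.6,fy=2.6,interpolation=cv2.INTER_CUBIC))
"
```

```text
time_s: 16.0
ee_pos: [624.0, 205.1, 224.0]
orientation: [-0.0, 0.015, 1.0, -0.0]
contact_force: [-0.9, 0.8, -3.0]
opening: 62.8
t 16.0 pos [624.  205.1 224. ] open 62.8 F [-0.92  0.82 -3.04]
shift [ 0.6  2.1 24. ] turn [-0.0006 -0.0004 -0.0025]
```

View pics/side9.png

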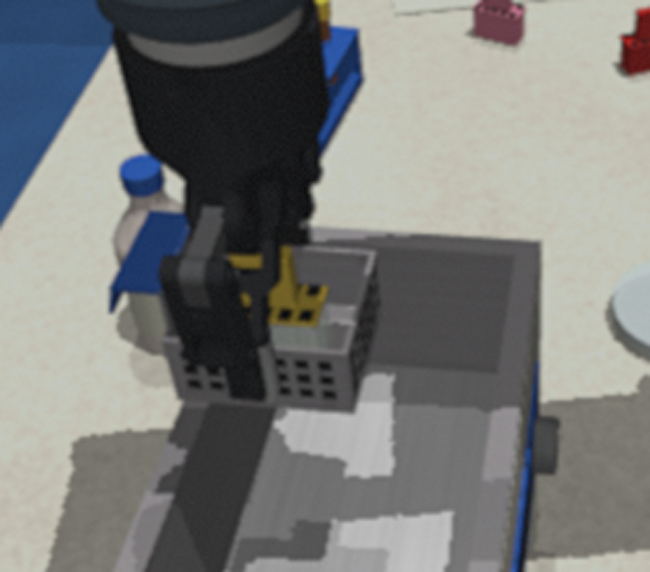

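View pics/top9.png

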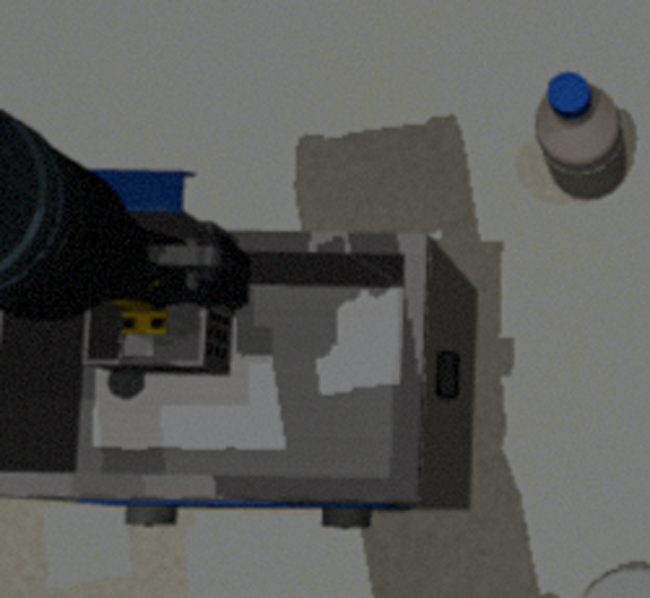

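Run:
```python
from h import *
np.set_printoptions(precision=1,suppress=True)
i=cv2.imread('pics/top9f.png');s=cv2.imread('pics/side9f.png')
cv2.imwrite('pics/z1.png',np.hstack([cv2.resize(i[105:165,30:100],None,fx=5.5,fy=5.5,interpolation=cv2.INTER_CUBIC),cv2.resize(s[215:275,135:205],None,fx=5.5,fy=5.5,interpolation=cv2.INTER_CUBIC)]))
```

```text
(no output)
```

View pics/z1.png

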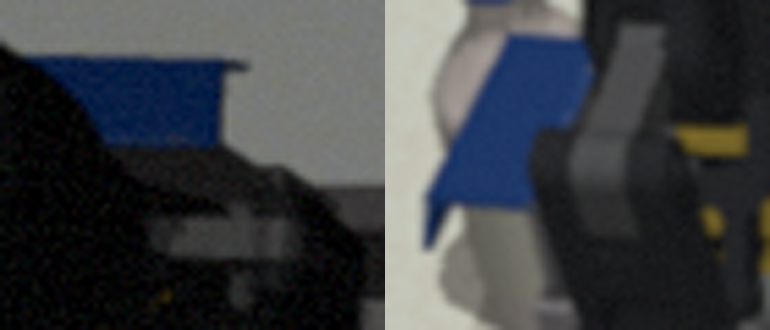

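Run:
```python
from h import *
np.set_printoptions(precision=1,suppress=True)
T=np.array([624,205.1,224.]); a=np.radians(-1.6);ex=np.array([np.cos(a),np.sin(a)]);ey=np.array([-ex[1],ex[0]])
B=np.array([595,208.])
def rep(nm,n,uv,z):
    X=ray(n,[uv],z)[0,:2];print(nm,X,'rel TCP',(X-T[:2])@ex,(X-T[:2])@ey,'bath',(X-B)@ex,(X-B)@ey)
t=lambda x,y:(30+(x+.5)/5.5-.5,105+(y+.5)/5.5-.5)
s=lambda x,y:(135+(x+.5)/5.5-.5,215+(y+.5)/5.5-.5)
u=224-4.7
rep('top outer corner','top',t(222,60),u+60.5);rep('top inner','top',t(222,147),u+60.5);rep('edge low','top',t(246,66),u+45)
rep('side outer near','side',s(50,193),u+60.5);rep('side far outer','side',s(125,37),u+60.5);rep('side low','side',s(42,250),u+45)
```

```text
top outer corner [682.1 178. ] rel TCP 58.7957979761001 -25.456564726468386 bath 87.86546406456873 -27.545706537101925
top inner [659.8 177.4] rel TCP 36.55503542876991 -26.7248250275912 bath 65.62470151723853 -28.813966838224736
edge low [685.5 178.5] rel TCP 62.17798263854716 -24.823669198575782 bath 91.24764872701579 -26.912811009209317
side outer near [680.8 227.2] rel TCP 56.18458268434845 23.6969127634062 bath 85.25424877281706 21.60777095277266
side far outer [680.6 179.7] rel TCP 57.28746969200375 -23.763499601768057 bath 86.35713578047236 -25.852641412401592
side low [685.7 228. ] rel TCP 60.99438231491625 24.611078059257093 bath 90.06404840338487 22.521936248623554
```

Across the two cameras the lip sits 0.6 mm from where it should be over the back rim, and the slot tolerance is ±2.5 mm. Descending to just above it.

```bash
python3 -m creep '[[58,[0.6,1,6],[0,0,0]],[58,[0.6,1,16],[0,0,0]],[58,[0.6,1,28],[0,0,0]],[58,[0.6,1,40],[0,0,0]],[58,[0.6,1,52],[0,0,0]],[58,[0.6,1,62],[0,0,0]],[58,[0.6,1,70],[0,0,0]],[58,[0.6,1,74],[0,0,0]],[58,[0.6,1,74],[0,0,0]],[58,[0.6,1,74],[0,0,0]]]'; python3 -c "
from h import *
go((623.4,206,130),88.4)
out=[]
for n,r in(('side',(120,215,220,315)),('top',(0,100,100,200))):
    i=bot.read_camera(n);cv2.imwrite(f'pics/{n}10f.png',i);a,b,c,d=r;out.append(cv2.resize(i[b:d,a:c],None,fx=4,fy=4,interpolation=cv2.INTER_CUBIC))
cv2.imwrite('pics/z2.png',np.hstack(out))
"
```

```text
time_s: 17.1
ee_pos: [623.9, 206.9, 150.5]
orientation: [0.0, 0.015, 1.0, 0.0]
contact_force: [-0.6, -0.8, -2.5]
opening: 63.1
t 17.1 pos [623.9 206.9 150.5] open 63.1 F [-0.62 -0.79 -2.47]
shift [ 0.5 -0.9 20.5] turn [ 0.0001  0.0008 -0.0019]
```

View pics/z2.png

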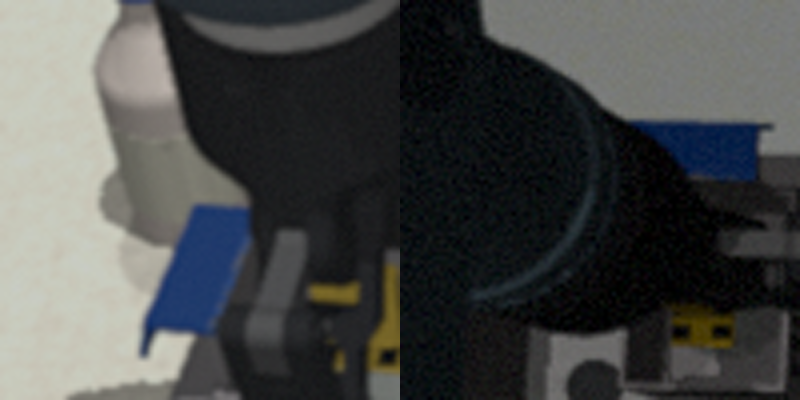

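Run:
```python
from h import *
a=np.radians(-1.6);ex=np.array([np.cos(a),np.sin(a)]);B=np.array([595,208.])
def rep(nm,n,uv,z):
    X=ray(n,[uv],z)[0,:2];print(nm,X.round(1),'bath x',((X-B)@ex).round(1))
s=lambda x,y:(120+(x+.5)/4-.5,215+(y+.5)/4-.5)
t=lambda x,y:((x-400+.5)/4-.5,100+(y+.5)/4-.5)
u=150.5-4.7
rep('side low (63-64)','side',s(145,354),u+45);rep('side corner(60.5)','side',s(153,328),u+60.5);rep('far corner','side',s(193,206),u+60.5)
rep('top corner(60.5)','top',t(758,124),u+60.5);rep('top inner(38-40)','top',t(755,180),u+60.5);rep('top low','top',t(771,127),u+45)
i=cv2.imread('pics/side10f.png')
cv2.imwrite('pics/z3.png',cv2.resize(i[280:420,100:260],None,fx=4,fy=4,interpolation=cv2.INTER_CUBIC))
```

```text
side low (63-64) [685.1 228.1] bath x 89.5
side corner(60.5) [678.7 230.6] bath x 83.0
far corner [681.3 181.1] bath x 87.0
top corner(60.5) [681.8 179.8] bath x 87.6
top inner(38-40) [659.9 180.4] bath x 65.7
top low [685.1 180.8] bath x 90.8
```

View pics/z3.png

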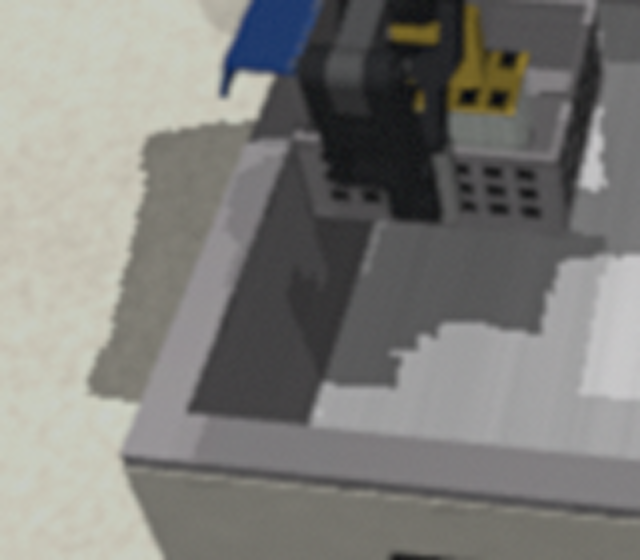

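```bash
python3 -m creep '[[58,[0.5,0,3],[0,0,0]],[58,[0.5,0,6],[0,0,0]],[58,[0.5,0,9],[0,0,0]],[58,[0.5,0,12],[0,0,0]],[58,[0.5,0,15],[0,0,0]],[58,[0.5,0,15],[0,0,0]],[58,[0.5,0,15],[0,0,0]]]'; python3 -m creep '[[58,[0,0,2],[0,0,0]],[58,[0,0,4],[0,0,0]],[58,[0,0,5],[0,0,0]],[58,[0,0,5],[0,0,0]],[58,[0,0,5],[0,0,0]]]';python3 -c "
from h import *
go((623.4,206,126.7),88.4)"
```

```text
time_s: 17.9
ee_pos: [623.0, 206.8, 135.0]
orientation: [-0.0, 0.015, 1.0, -0.0]
contact_force: [-0.2, 0.6, -2.7]
opening: 63.3
time_s: 18.4
ee_pos: [623.0, 206.8, 130.1]
orientation: [-0.0, 0.015, 1.0, 0.0]
contact_force: [-0.2, 1.4, -2.2]
opening: 63.3
t 18.4 pos [623.  206.8 130.1] open 63.3 F [-0.16  1.36 -2.23]
shift [-0.4 -0.8  3.4] turn [ 0.     -0.     -0.0019]
```

The lip edge is below the rim top with no contact force, so it has entered the slot. Continuing until the load transfers.

```bash
python3 -m creep '[[58,[0,0,1],[0,0,0]],[58,[0,0,2],[0,0,0]],[58,[0,0,2.5],[0,0,0]],[58,[0,0,2.5],[0,0,0]]]'; python3 -m creep '[[58,[0,0,0.5],[0,0,0]],[58,[0,0,1],[0,0,0]],[58,[0,0,1],[0,0,0]]]'
```

```text
time_s: 18.8
ee_pos: [623.0, 206.8, 127.5]
orientation: [-0.0, 0.015, 1.0, -0.0]
contact_force: [0.2, -0.1, -3.0]
opening: 63.2
time_s: 19.1
ee_pos: [623.1, 206.8, 126.8]
orientation: [0.0, 0.015, 1.0, 0.0]
contact_force: [0.1, 0.2, -2.4]
opening: 63.1
```

```bash
python3 -m creep '[[58,[0,0,0.5],[0,0,0]],[58,[0,0,1],[0,0,0]],[58,[0,0,1],[0,0,0]]]'; python3 -m creep '[[58,[0,0,0.5],[0,0,0]],[58,[0,0,1],[0,0,0]],[58,[0,0,1],[0,0,0]]]'; python3 -c "
from h import *
go((623.4,206,126.7),88.4)
out=[]
for n,r in(('side',(120,235,220,335)),('top',(0,100,100,200))):
    i=bot.read_camera(n);cv2.imwrite(f'pics/{n}11f.png',i);a,b,c,d=r;out.append(cv2.resize(i[b:d,a:c],None,fx=4,fy=4,interpolation=cv2.INTER_CUBIC))
cv2.imwrite('pics/z4.png',np.hstack(out))
"
```

```text
time_s: 19.4
ee_pos: [623.3, 206.8, 126.5]
orientation: [0.001, 0.015, 1.0, 0.0]
contact_force: [-3.9, -0.6, 4.6]
opening: 63.1
time_s: 19.7
ee_pos: [623.5, 206.8, 126.3]
orientation: [0.001, 0.015, 1.0, 0.0]
contact_force: [-4.9, -1.5, 7.7]
opening: 63.4
t 19.7 pos [623.5 206.8 126.3] open 63.4 F [-4.93 -1.51  7.74]
shift [ 0.1 -0.8 -0.4] turn [ 0.0002  0.0021 -0.0018]
```

View pics/z4.png

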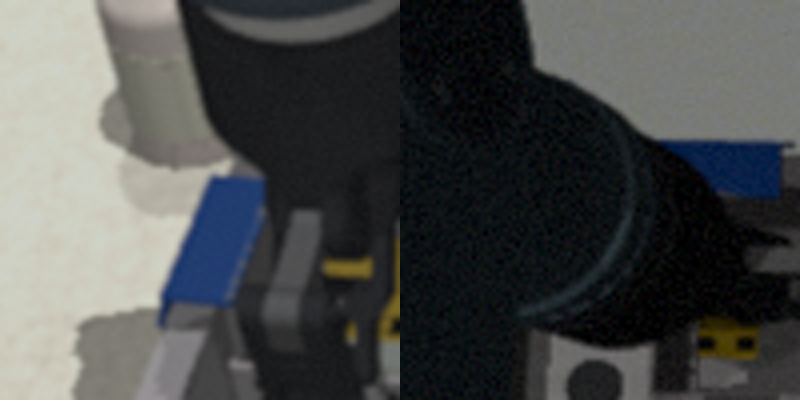

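The lip straddles the rim: in the side crop the blue downturn at (165,320) is outside the rim's outer edge. Contact came at the expected height, with about 8 N of push. Easing off and opening gently.

```bash
python3 -m creep '[[60,[0,0,-0.8],[0,0,0]],[61,[0,0,-0.8],[0,0,0]]]' 20; python3 -m creep '[[62,[0,0,0],[0,0,0]],[63,[0,0,0],[0,0,0]],[64,[0,0,0],[0,0,0]],[65,[0,0,0],[0,0,0]],[66,[0,0,0],[0,0,0]],[67,[0,0,0],[0,0,0]],[68,[0,0,0],[0,0,0]],[70,[0,0,0],[0,0,0]]]';  python3 -m creep '[[74,[0,0,0],[0,0,0]],[78,[0,0,0],[0,0,0]],[80,[0,0,0],[0,0,0]],[80,[0,0,0],[0,0,0]]]'; python3 -c "
from h import *
go((623.4,206,126.7),88.4)
out=[]
for n,r in(('side',(120,235,220,335)),('top',(0,100,100,200))):
    i=bot.read_camera(n);cv2.imwrite(f'pics/{n}12f.png',i);a,b,c,d=r;out.append(cv2.resize(i[b:d,a:c],None,fx=4,fy=4,interpolation=cv2.INTER_CUBIC))
cv2.imwrite('pics/z5.png',np.hstack(out))
"
```

```text
time_s: 20.0
ee_pos: [623.4, 206.8, 126.4]
orientation: [0.001, 0.015, 1.0, 0.0]
contact_force: [-4.2, -0.6, 7.7]
opening: 62.7
time_s: 20.8
ee_pos: [623.0, 206.8, 125.3]
orientation: [-0.0, 0.015, 1.0, 0.0]
contact_force: [0.4, 1.6, -0.3]
opening: 70.0
time_s: 21.2
ee_pos: [623.0, 206.8, 125.4]
orientation: [0.0, 0.015, 1.0, 0.0]
contact_force: [0.0, -0.0, 0.2]
opening: 80.3
t 21.2 pos [623.  206.8 125.4] open 80.3 F [ 0.04 -0.04  0.17]
shift [-0.4 -0.8 -1.3] turn [ 0.      0.     -0.0019]
```

View pics/z5.png

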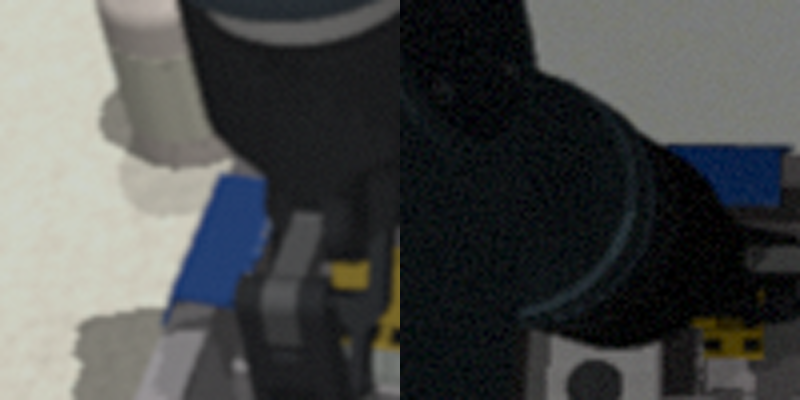

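Released: the basket hangs by its lip and no force remains on the tool. Rising straight up and clear.

```bash
python3 -m creep '[[85,[0,0,0],[0,0,0]],[85,[0,0,-4],[0,0,0]],[85,[0,0,-10],[0,0,0]],[85,[0,0,-20],[0,0,0]],[85,[0,0,-35],[0,0,0]],[85,[0,0,-55],[0,0,0]],[85,[0,0,-80],[0,0,0]],[85,[0,0,-110],[0,0,0]],[85,[0,0,-140],[0,0,0]],[85,[0,0,-160],[0,0,0]]]'; python3 -m creep '[[85,[10,-30,-10],[0,0,0]],[85,[20,-70,-20],[0,0,0]],[85,[40,-120,-20],[0,0,0]],[85,[60,-170,-20],[0,0,0]],[85,[80,-220,-20],[0,0,0]],[85,[100,-270,-20],[0,0,0]],[85,[100,-320,-20],[0,0,0]],[85,[100,-350,-20],[0,0,0]],[85,[100,-350,-20],[0,0,0]]]'; python3 -c "
from h import *
for n,r in(('side',(100,200,330,380)),('top',(0,90,220,260))):
    i=bot.read_camera(n);cv2.imwrite(f'pics/{n}13f.png',i);a,b,c,d=r;cv2.imwrite(f'pics/{n}13.png',cv2.resize(i[b:d,a:c],None,fx=3.3,fy=3.3,interpolation=cv2.INTER_CUBIC))
"
```

```text
time_s: 22.3
ee_pos: [623.7, 207.0, 289.4]
orientation: [0.002, 0.015, 1.0, 0.0]
contact_force: [-0.4, -0.0, 0.7]
opening: 85.0
time_s: 23.2
ee_pos: [512.1, -145.5, 306.3]
orientation: [0.001, 0.018, 1.0, -0.002]
contact_force: [0.5, 1.1, -0.4]
opening: 84.8
```

View pics/side13.png

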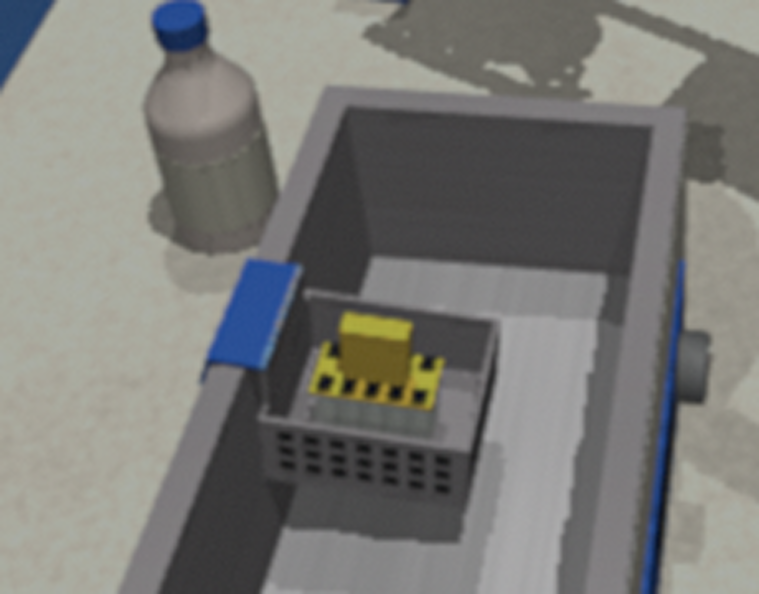

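View pics/top13.png

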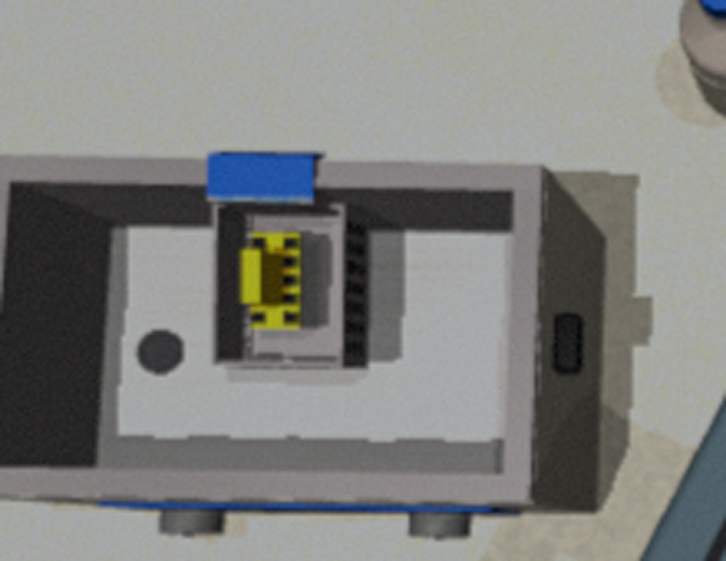

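View pics/top13f.png

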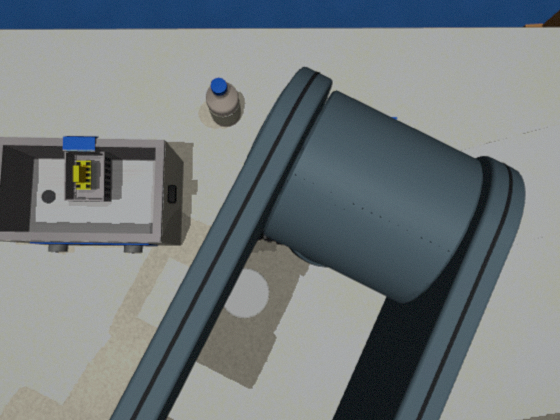

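The blue lip lies flat on the back rim (side crop (255,312)) with its downturn outside. The basket hangs level in the tank with the segment upright in it, and the bottle and dish are unmoved. Letting things settle, checking once, then handing in.

```bash
python3 -m creep '[[85,[0,0,0],[0,0,0]],[85,[0,0,0],[0,0,0]],[85,[0,0,0],[0,0,0]],[85,[0,0,0],[0,0,0]],[85,[0,0,0],[0,0,0]]]'
python3 - <<'E'
from h import *
a=np.radians(-1.6);ex=np.array([np.cos(a),np.sin(a)]);B=np.array([595,208.])
t0=cv2.imread('pics/top13f.png');i=bot.read_camera('top')
print('diff bath area',np.abs(i[130:245,:165].astype(int)-t0[130:245,:165]).mean())
m=cv2.inRange(cv2.cvtColor(i,cv2.COLOR_BGR2HSV),(100,120,40),(125,255,255));M=0*m;M[130:160,55:105]=m[130:160,55:105]
X=ray('top',cv2.findNonZero(M)[:,0],182.5)[:,:2];u=(X-B)@ex;v=(X-B)@[-ex[1],ex[0]];print('lip bath x',u.min(),u.max(),'y',v.min(),v.max())
s=bot.read_state();print(s['time_s'],np.abs(s['joint_vel']).max())
bot.job_done()
E
```

```text
time_s: 23.8
ee_pos: [512.8, -139.4, 305.4]
orientation: [-0.0, 0.014, 1.0, 0.0]
contact_force: [0.7, 0.8, -0.4]
opening: 85.0
diff bath area 2.5146420729029426
lip bath x 60.78165171759142 85.31274201659026 y -27.07234881757208 24.626015405890648
23.85 0.005862652684591287
the job is handed in; nothing more can be done
```

The cuvette wash is set up: the yellow-topped segment stands in the steel basket, and the basket hangs by its blue lip on the bath's back rim. I handed the job in at about 23.9 s of the 64 s allowed; no verdict is reported back.

- **How it went:** I gripped the segment by its tab and set it in the basket, feeling for the floor before letting go. I then gripped the loaded basket across its side walls and lowered the lip over the rim until the load transferred. After opening slowly, I rose straight up and moved away.
- **Last checks:** In both cameras the lip lies across the rim, its blue top spanning about 61–85 mm in the bath's x (the rim is at 68.5–81.5) and ±27 mm about the rim's middle. The downturned end is outside the back wall and the segment is upright. The arm is clear, with no more than about 1 N of sensor noise, and a repeat top view gave no sign of movement.
- **Disagreements and gaps:** The two cameras differed by 1–3 mm on the basket's position before hooking; the fit still went in without catching. I judged the hang angle by eye rather than measuring it. The bottle and dish look unmoved. The arm hides the tube rack in the last full top view, so I did not check it at the end, but the arm never came near it.

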